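Stamp the delivery note and keep the stamp held down

ROBOT

A 7-joint arm with a two-finger parallel gripper is mounted at the origin on the work surface. World frame = base frame: x ahead of the robot, y to its left, z up, the work surface at z = 0. Lengths are in m, angles in rad, forces in N, time in s.
With the tool pointing down it reaches from about 0.4 to 0.75 m from the base axis. Payload 19.5 kg.
Tool frame: the origin (TCP) lies midway between the tips of the shut fingers; the grasp point (between the pads) lies robot.pinch_z behind it (robot.pinch_z is the distance from the TCP to the grasp point, in m); z points along the fingers, y is the line along which they close (so a half turn about z gives the same grasp; the last joint's range is limited). The gripper opens to 85 mm and grips with 20 to 120 N. Pads are 22 mm wide; open, the fingers measure 114 mm over their backs; the gripper's body (76 mm by 85 mm) begins 54 mm behind the grasp point. The pads swing forward as they close: fully open they stand 13 mm farther back than shut.
Start: joints at [1.243, 0.707, -0.028, 1.485, 0.022, 0.951, -0.075], TCP at [0.162, -0.552, 0.231] pointing down, gripper open.
Joint ranges: [-2.71, 2.71], [-0.32, 2.16], [-1.57, 1.52], [0, 2.45], [-1.46, 4.6], [0, 2.02], [-2.83, 2.83]. Speed limits (rad/s): [1.89, 1.89, 2.57, 2.57, 3.01, 3.01, 3.01].

INTERFACE

Orientations are given as a rotation vector (axis times angle).
In Python, from station import robot gives the robot as it stands.
- The arm moves only by the tool jog_arm, never from a script. Its argument "targets" is a list of rows, each a list of 3 entries, a list of its own where there are three numbers: the shift along the tool's x, y, z in mm, then the turn about the tool's z in rad, then the gripper's target within -1 to 1 (fully open at 1, half-way at 0, shut at -1). A call has 1 to 20 rows; each row is the pose to reach, as a shift and turn from the pose commanded when the call began, along the tool's axes at that moment; what a row does not reach only later rows make up. A row lasts 1/10 s, in which the tool goes at most 50 mm and 8.59 degrees, less where a joint would pass 70% of its speed; a pose out of reach is approached as far as the arm can. A call with a gripper value outside its range is refused whole. The fingers move at their own pace and stop on an object; "force" is the grip in N (left out, the last holds). Time passes only in rows, so rows that repeat a pose let the fingers close. It gives the time, the measured TCP pose, the force, the opening and the grip force at its end, in the units of the state.
- robot.read_state(): the state, without advancing time (a new reading comes with each control period).
- robot.capture(name): name is "scene" or "top" or "wrist"; returns the picture (480x640x3 uint8, red, green, blue); there is no depth.
- robot.camera_params(name): a dict with "fovy" (degrees; the focal length in pixels is half the picture's height over the tangent of half this angle, whatever the lens; pixels are square), "cx", "cy" (the principal point, pixels), "extrinsics" (4x4, takes a point from camera to world coordinates); the wrist camera has in their place "hand_eye" (4x4, takes a point from camera to tool coordinates, whose origin is the TCP and whose axes are the flange's). Camera axes: x right, y down, z forward; pixel columns grow to the right and rows downward; lengths in m; the calibration is good to about 2 mm. A picture is of the moment at which its call begins: read the wrist's pose just before it. camera_params takes no time and is no camera call.
- robot.job_done(): hands the job in; it is judged then, once.
The state is a dict: "clock": time; "joint_positions": joint angles; "dq": joint speeds; "joint_torque": joint torques, N m; "position": TCP position; "ee_rot": TCP orientation; "force": force on the tool from outside, world axes, zero at the start; "torque": the same for the moment, N m; "width": finger opening in m; "finger_force": force on a finger pad.
Only numpy, scipy, OpenCV 4.12 (cv2) and the standard library are available. Lean on these libraries where they do the work, as an engineer would, in place of code of your own. Each camera call takes 0.05 s, during which the arm holds its last target. There are 200 camera calls.

TASK

Pick up the big rectangular self-inking stamp, stand it squarely inside the ruled stamp box of the delivery note, right way up (its front towards the note's lower edge), and press its handle straight down, fully home, without leaning on it any harder than that needs. Press it home nowhere else, and leave the round stamp, the stapler and the phone where they are. The note is glossy and the ink needs time to take, so finish while holding: keep the handle pressed fully down on the note, without letting go or lifting.

Things in the scene. Friction and masses are not known exactly. Their poses are not given: they have to be found in the camera images.
- stamp: Lower frame of the self-inking stamp (92 mm tall at rest, about 0.14 kg in all), upright on the desk, grey: foot 40 mm (x) by 70 mm (y), 10 mm high; end walls to 51 mm; black ink-pad cartridge across it, 26 to 40 mm high. Origin: centre of the foot's underside, z up, y along its length, front at -x, which faces the robot at the start, turned up to about 60 degrees either way.
- stamp_handle (a joint): How far the stamp's handle is pressed down towards the foot, in m: 0 at rest (sprung up), 0.016 fully home against its stop. It starts to move at about 4 N and needs about 11 N at the end; it springs back when let go. The handle carries the foot when lifted.
- stamp_cap (a point): Centre of the cap of the stamp's handle, the black block to hold, 36 mm (x) by 72 mm (y) by 36 mm high, axes as the stamp's. At rest it lies 74 mm above the foot's underside (cap from 56 to 92 mm) and comes down with the handle (to 58 mm fully home). Grip it across its 36 mm width, fingers on the long sides.
- stamp_front (a point): Outer face of the light grey lug of the ink-pad cartridge, 24 mm wide, in the middle of the stamp's front side and only there: 28 mm from the stamp's axis (8 mm beyond the foot), at 33 mm height.
- form: Clipboard with the delivery note, lying on the desk, not sliding. Grey board 240 mm (x) by 170 mm (y), 4 mm thick; white note 205 by 146 mm, upper face 6 mm above the desk. Origin: centre of the board's underside. The note's lower edge is at -x, facing the robot within about 20 degrees, the steel clip (up to 20 mm high) at +x; the note's right is -y.
- stamp_box (a point): Centre of the ruled stamp box at the lower right of the note, drawn with a heavy line on the paper, axes as the clipboard's: 50 mm (x) by 82 mm (y), at 68 mm towards the lower edge and 24 mm to the right of the board's centre. The goods table lies above it and three signature lines to its left.
- round_stamp: A small round stamp, 42 mm across and 68 mm tall, standing near the big one (they trade places). Leave alone. Origin at the centre of its underside.
- stapler: A desk stapler, 140 by 34 mm, 60 mm high, to the left of the clipboard. Leave alone. Origin at the centre of its underside, long axis x.
- phone: A smartphone lying flat, 148 by 71 by 8 mm, to the right. Leave alone. Origin at the centre of its underside.
There are look-alikes about, which are no part of the job. Leave any pink, red or yellow look-alike of the stamp alone.

How it is judged:
On the way:
1. the stamp is picked up off the desk, its foot more than 20 mm above it (height (world z) of stamp above 0.02 m), for 0.1 s.
At the end, for the whole second after the job is handed in: Still holding the handle pressed at least 13.5 of its 16 mm, foot on the note with over 7 N, flat within 3 degrees, centre within 6 mm of the stamp box's centre along each side, square within 7 degrees, front towards the note's lower edge, at rest (value of joint stamp_handle above 0.0135 m and x of stamp in the frame of stamp_box between -0.006 and 0.006 m and y of stamp in the frame of stamp_box between -0.006 and 0.006 m and z of stamp in the frame of stamp_box below 0.002 m and angle between the y axis of stamp and the y axis of stamp_box, either way round below 0.12 rad and x of stamp_front in the frame of stamp_box below -0.015 m and angle between stamp's own z axis and vertical below 0.05 rad and linear speed of stamp below 0.01 m/s and contact force between stamp and form above 7 N and contact force between any of the fingers, the arm and stamp above 3 N); the arm keeps its last pose, push and grip.
It fails at once if the handle is pressed nearly home (over 12 mm), which prints, while the stamp is more than 10 mm off the stamp box's centre or not on the paper (value of joint stamp_handle above 0.012 m and (x of stamp in the frame of stamp_box above 0.01 m or x of stamp in the frame of stamp_box below -0.01 m or y of stamp in the frame of stamp_box above 0.01 m or y of stamp in the frame of stamp_box below -0.01 m or z of stamp in the frame of stamp_box above 0.01 m)).
It fails at once if the stamp is leaned on with more than 45 N (contact force between stamp and form above 45 N).
It fails at once if a bystander (round stamp, stapler or phone) is moved more than 15 mm (distance of any of round_stamp, stapler, phone from where it was at the start of the episode above 0.015 m).
It also fails if it takes over 38 s, if anything falls off the work surface, if the arm or the gripper's body presses on something with over 40 N, if the wrist force passes 120 N, or if a joint passes its speed limit or range.

## Working session

There is one attempt and no reset: what is moved stays moved. The work goes in short steps, Python scripts to look and compute and a tool call to move; the robot and the scene stay as the last step left them, time stands still between calls to the robot, and variables do not carry over. Pictures are saved under pics/ and viewed, at most 10 in all, crops included, and the job is handed in when it is done.

Besides the shell and the picture viewer there is one more tool, called after ">>>" as a command line: name --argument value ..., lists and objects as JSON in quotes. jog_arm: Moves the arm, as the interface text tells. Its arguments: {"type":"object","properties":{"targets":{"type":"array"},"force":{"type":"number"}},"required":["targets"]}

```bash
mkdir -p pics; python3 - <<'E'
from station import robot
import cv2,numpy as np
np.set_printoptions(precision=4,suppress=True)
for n in("scene","top"):
    cv2.imwrite(f"pics/{n}0.png",robot.capture(n)[:,:,::-1]); print(robot.camera_params(n))
print(robot.camera_params("wrist"));print(robot.read_state(),robot.pinch_z)
E
```

```text
{'fovy': 46.8063700462792, 'cx': 323.90847664642075, 'cy': 244.2411102312712, 'extrinsics': array([[-0.0903,  0.5199, -0.8494,  1.5597],
       [ 0.9959,  0.0528, -0.0735,  0.1048],
       [ 0.0067, -0.8526, -0.5226,  0.7341],
       [ 0.    ,  0.    ,  0.    ,  1.    ]])}
{'fovy': 46.64722408514116, 'cx': 323.47129444204984, 'cy': 252.12037356458498, 'extrinsics': array([[ 0.0259, -0.9969,  0.0745,  0.4111],
       [-0.9997, -0.0259,  0.0015,  0.0109],
       [ 0.0004, -0.0745, -0.9972,  1.3671],
       [ 0.    ,  0.    ,  0.    ,  1.    ]])}
{'fovy': 58.259150471985855, 'cx': 317.72353306528544, 'cy': 242.36126327934346, 'hand_eye': array([[-0.0018, -0.9529, -0.3032,  0.0777],
       [ 1.    , -0.0015, -0.0013,  0.0002],
       [ 0.0008, -0.3032,  0.9529, -0.1418],
       [ 0.    ,  0.    ,  0.    ,  1.    ]])}
{'clock': 0.1, 'joint_positions': array([ 1.2433,  0.707 , -0.0276,  1.4849,  0.022 ,  0.9509, -0.0755]), 'dq': array([-0.002 , -0.0018,  0.0001, -0.0017,  0.0009,  0.0015,  0.001 ]), 'joint_torque': array([  0.004 , -88.4292,   1.2381, -23.6456,   0.0171,   0.0052,
         0.0001]), 'position': array([ 0.162 , -0.5515,  0.2309]), 'ee_rot': array([-3.1087, -0.4472,  0.0003]), 'force': array([ 0.0617, -0.7472,  0.056 ]), 'torque': array([-0.0096, -0.0084,  0.007 ]), 'finger_force': 0.0, 'width': 0.0850368382533267} 0.0187
```

View pics/top0.png

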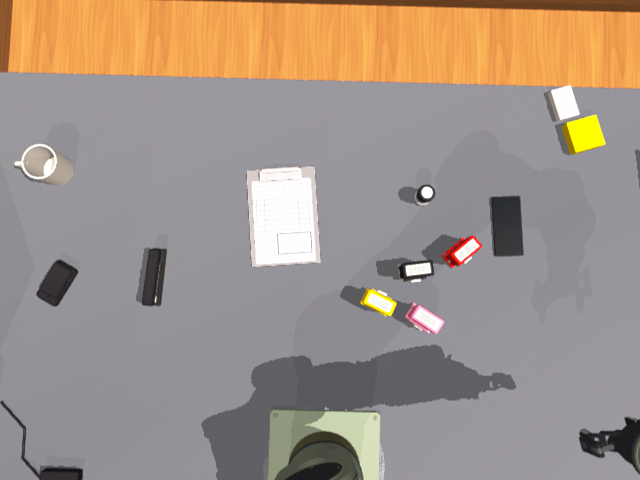

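View pics/scene0.png

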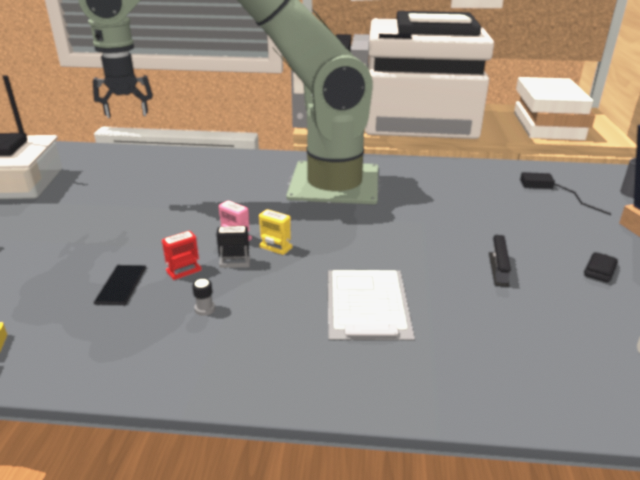

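The stamp look-alikes in the top view are black/grey (417,270), red (463,251), yellow (379,302) and pink (425,318). The black one fits, with its black cap and grey foot. I'll confirm it in an enlarged crop.

```bash
python3 - <<'E'
import cv2,numpy as np
t=cv2.imread("pics/top0.png");s=cv2.imread("pics/scene0.png")
a=cv2.resize(t[235:345,350:490][:, :],(560,440),interpolation=cv2.INTER_CUBIC)[:, :]
a=cv2.resize(t[240:310,385:455],(400,400),interpolation=cv2.INTER_CUBIC)
b=cv2.resize(s[205:285,200:280],(400,400),interpolation=cv2.INTER_CUBIC)
cv2.imwrite("pics/crop1.png",np.hstack([a,b]))
E
```

```text
(no output)
```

View pics/crop1.png

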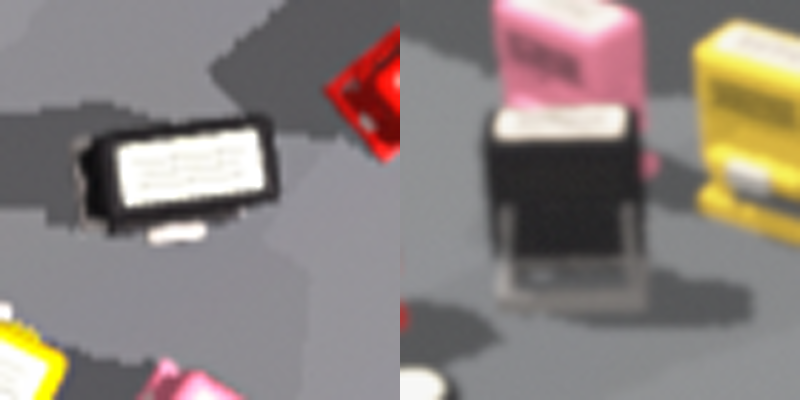

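The crop confirms it: black cap, grey foot, and a light lug on the robot side at top pixel (416,281). The cap top centre is at (418.6,269.2) in the top view and (232.4,229.4) in the scene view.

```bash
cat > h.py <<'E'
import numpy as np,cv2
from station import robot
from scipy.spatial.transform import Rotation as R
np.set_printoptions(precision=4,suppress=True)
def cam(n,st=None):
    p=robot.camera_params(n)
    if n=="wrist":
        T=np.eye(4);T[:3,:3]=R.from_rotvec(st["ee_rot"]).as_matrix();T[:3,3]=st["position"];E=T@p["hand_eye"]
    else:E=p["extrinsics"]
    return (240/np.tan(np.radians(p["fovy"]/2)),p["cx"],p["cy"],E)
def ray(c,u,v):
    f,cx,cy,E=c;d=E[:3,:3]@np.array([(u-cx)/f,(v-cy)/f,1]);return E[:3,3],d/np.linalg.norm(d)
def atz(c,uv,z):
    o,d=ray(c,*uv);return o+d*(z-o[2])/d[2]
def tri(rs):
    A=sum(np.eye(3)-np.outer(d,d) for o,d in rs);b=sum((np.eye(3)-np.outer(d,d))@o for o,d in rs);p=np.linalg.solve(A,b)
    return p,[np.linalg.norm(np.cross(p-o,d)) for o,d in rs]
def proj(c,p):
    f,cx,cy,E=c;q=E[:3,:3].T@(np.array(p)-E[:3,3]);return np.array([cx+f*q[0]/q[2],cy+f*q[1]/q[2]])
E
python3 - <<'E'
from h import *
t,s=cam("top"),cam("scene")
print("cap",tri([ray(t,418.6,269.2),ray(s,232.4,229.4)]))
f=lambda x,y:(385+x/5.714,240+y/5.714)
for q in[(107,132),(268,117),(278,200),(110,220)]:print(atz(t,f(*q),.092)[:2])
print("lug",atz(t,(416,280.6),.038))
for q in[(278,233),(311,232),(312,254),(279,255)]:print("box",atz(t,q,.006)[:2])
for q in[(247,168),(315,168),(320,264),(250,266)]:print("board",atz(t,q,.004)[:2])
for n,q in dict(red=(463,251),yel=(379,302),pink=(425,318),rnd=(426,192)).items():print(n,atz(t,q,.08)[:2])
print(R.from_rotvec(robot.read_state()["ee_rot"]).as_matrix())
E
```

```text
cap (array([ 0.4724, -0.2039,  0.0924]), [np.float64(0.0020913512541709473), np.float64(0.0020913512541708206)])
[ 0.4859 -0.1718]
[ 0.4936 -0.2363]
[ 0.4604 -0.2407]
[ 0.4506 -0.1735]
lug [ 0.448  -0.2094  0.038 ]
box [0.557 0.126]
box [0.5616 0.045 ]
box [0.5074 0.041 ]
box [0.5029 0.1218]
board [0.7174 0.2083]
board [0.7218 0.0395]
board [0.4835 0.0208]
board [0.4741 0.1922]
red [ 0.5182 -0.3105]
yel [ 0.3954 -0.1179]
pink [ 0.3615 -0.2243]
rnd [ 0.6544 -0.2231]
[[ 0.9594  0.2819 -0.0003]
 [ 0.2819 -0.9594  0.0009]
 [-0.     -0.0009 -1.    ]]
```

>>> jog_arm --targets '[[[396, -245, 31], -1.43, 0.4], [[396, -245, 31], -1.43, 0.4], [[396, -245, 31], -1.43, 0.4], [[396, -245, 31], -1.43, 0.4], [[396, -245, 31], -1.43, 0.4], [[396, -245, 31], -1.43, 0.4], [[396, -245, 31], -1.43, 0.4], [[396, -245, 31], -1.43, 0.4], [[396, -245, 31], -1.43, 0.4], [[396, -245, 31], -1.43, 0.4], [[396, -245, 31], -1.43, 0.4], [[396, -245, 31], -1.43, 0.4], [[396, -245, 31], -1.43, 0.4], [[396, -245, 31], -1.43, 0.4], [[396, -245, 31], -1.43, 0.4], [[396, -245, 31], -1.43, 0.4]]' --force 50

```text
clock: 1.7
position: [0.4728, -0.2053, 0.2004]
ee_rot: [2.056, 2.376, -0.0]
force: [0.1, -0.2, 0.6]
width: 0.0596
finger_force: 0.0
```

```bash
python3 - <<'E'
from h import *
import pickle
st=robot.read_state();im=robot.capture("wrist")
cv2.imwrite("pics/w1.png",im[:,:,::-1]);pickle.dump(st,open("w1.pkl","wb"))
print(st["position"],R.from_rotvec(st["ee_rot"]).as_matrix(),st["width"],st["clock"],st["joint_positions"],proj(cam("wrist",st),(.4725,-.2045,.092)))
E
```

```text
[ 0.4728 -0.2053  0.2004] [[-0.1436  0.9896  0.0001]
 [ 0.9896  0.1436 -0.0001]
 [-0.0001  0.     -1.    ]] 0.05959123261484774 1.7 [ 0.5506  0.6769 -0.368   1.7378  0.3239  0.787   0.17  ] [317.5765 237.9333]
```

View pics/w1.png

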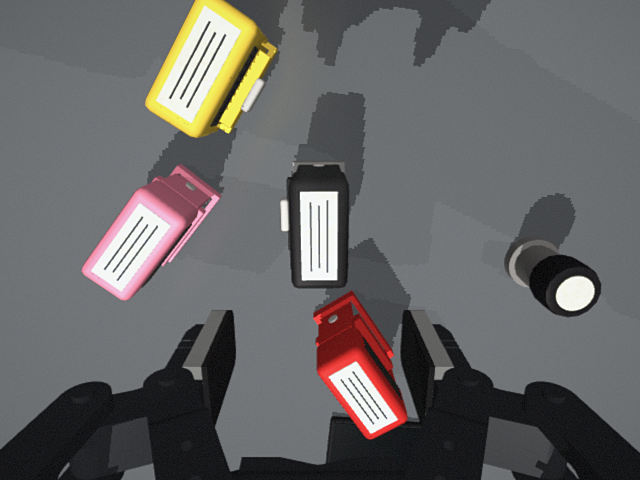

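The wrist view shows the black stamp with its label corners at (303,192), (338,191), (340,279) and (302,280), so its centre is near (320.5,235.5), and the lug on the left at (285,215). Pink, yellow and red are clear of the fingers. I'll compute the correction.

```bash
python3 - <<'E'
from h import *
import pickle
st=pickle.load(open("w1.pkl","rb"));w,t,s=cam("wrist",st),cam("top"),cam("scene")
p,r=tri([ray(w,320.5,235.5),ray(t,418.6,269.2),ray(s,232.4,229.4)]);print(p,r)
q=atz(w,(320.5,235.5),.092);M=R.from_rotvec(st["ee_rot"]).as_matrix();print(q,M.T@(q-st["position"])*1e3)
a,b=atz(w,(320.5,191.5),.092),atz(w,(321,279.5),.092);d=M.T@(a-b);print(d,np.arctan2(d[1],d[0]))
print("lug",atz(w,(281,215),.033),"red lo corner",M.T@(atz(w,(372,343),.06)-q),M.T@(atz(w,(353,292),.01)-q),M.T@(atz(w,(400,345),.092)-q))
E
```

```text
[ 0.4732 -0.2034  0.0927] [np.float64(0.001184132249472399), np.float64(0.0025963282091504354), np.float64(0.001753308413778144)]
[ 0.474  -0.2027  0.092 ] [  2.3815   1.5907 108.3949]
[ 0.0558 -0.0003 -0.    ] -0.005766351554302601
lug [ 0.4459 -0.2087  0.033 ] red lo corner [-0.0931  0.0385  0.032 ] [-0.0743  0.0279  0.082 ] [-0.0756  0.0525  0.    ]
```

>>> jog_arm --targets '[[[2, 1.5, 40], 0, 0.4], [[2, 1.5, 80], 0, 0.4], [[2, 1.5, 110], 0, 0.4], [[2, 1.5, 130], 0, 0.4], [[2, 1.5, 139], 0, 0.4], [[2, 1.5, 139], 0, 0.4], [[2, 1.5, 139], 0, -1], [[2, 1.5, 139], 0, -1], [[2, 1.5, 139], 0, -1], [[2, 1.5, 139], 0, -1], [[2, 1.5, 139], 0, -1], [[2, 1.5, 139], 0, -1], [[2, 1.5, 139], 0, -1], [[2, 1.5, 139], 0, -1]]' --force 60

```text
clock: 3.15
position: [0.4744, -0.2029, 0.0614]
ee_rot: [2.054, 2.376, 0.0]
force: [1.5, -2.1, 4.6]
width: 0.0352
finger_force: 62.8
```

>>> jog_arm --targets '[[[0, 0, -15], 0, -1], [[0, 0, -40], 0, -1], [[0, 0, -75], 0, -1], [[0, 0, -110], 0, -1], [[30, 14, -139], 0.03, -1], [[75, 34, -139], 0.084, -1], [[120, 54, -139], 0.084, -1], [[160, 72, -139], 0.084, -1], [[185, 83, -139], 0.084, -1], [[193, 87, -139], 0.084, -1], [[193, 87, -139], 0.084, -1], [[193, 87, -139], 0.084, -1], [[193, 87, -139], 0.084, -1]]'

```text
clock: 4.45
position: [0.5321, -0.0007, 0.2002]
ee_rot: [-2.155, -2.286, 0.001]
force: [0.1, -2.1, -0.2]
width: 0.0351
finger_force: 62.5
```

```bash
python3 - <<'E'
from h import *
import pickle
st=robot.read_state();im=robot.capture("wrist")
cv2.imwrite("pics/w2.png",im[:,:,::-1]);pickle.dump(st,open("w2.pkl","wb"))
M=R.from_rotvec(st["ee_rot"]).as_matrix()
print(st["position"],M,st["width"],st["finger_force"],st["clock"],st["force"])
E
```

```text
[ 0.5321 -0.0007  0.2002] [[-0.0591  0.9983 -0.0005]
 [ 0.9983  0.0591 -0.0005]
 [-0.0005 -0.0005 -1.    ]] 0.03507394521380507 62.503119707107544 4.45 [ 0.1434 -2.0718 -0.1784]
```

View pics/w2.png

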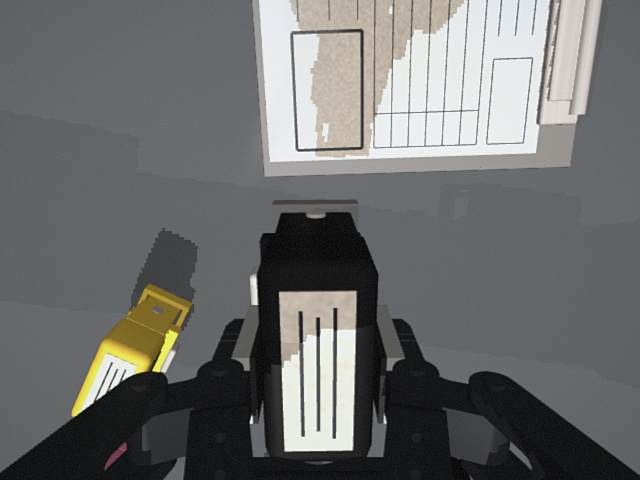

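The stamp is held, with its label corners at (278,292), (356,290), (354,451) and (284,452) and the top edge of its foot at (273,201) to (358,200). The ruled box corners are at (291,32), (362,30), (363,149) and (296,150).

```bash
python3 - <<'E'
from h import *
import pickle
st=pickle.load(open("w2.pkl","rb"));w=cam("wrist",st);M=R.from_rotvec(st["ee_rot"]).as_matrix()
T=lambda uv,z:M.T@(atz(w,uv,z)-st["position"])*1e3
B=np.array([T(q,.006) for q in[(291,32),(362,30),(363,149),(296,150)]]);print(B,B.mean(0));print(np.array([atz(w,q,.006) for q in[(291,32),(362,30),(363,149),(296,150)]]).mean(0))
for a,b in((3,0),(2,1)):d=B[b]-B[a];print("x-side",d,np.arctan2(d[1],d[0]))
for a,b in((0,1),(3,2)):d=B[b]-B[a];print("y-side",d,np.arctan2(-d[0],d[1]))
# board right edge
d=T((572,166),.004)-T((266,176),.004);print("board edge",d,np.arctan2(-d[0],d[1]))
z=st["position"][2]
L=np.array([T(q,z+.0306) for q in[(278,292),(356,290),(354,451),(284,452)]]);print(L,L.mean(0))
print([T(q,z-.0614+.010) for q in[(273,201),(358,200)]])
t=cam("top");print(tri([ray(w,*np.mean([(291,32),(362,30),(363,149),(296,150)],0)),ray(t,295,243.5)]))
E
```

```text
[[127.1889 -18.738  194.1809]
 [128.3856  31.5365 194.1541]
 [ 45.6977  34.7351 194.1912]
 [ 45.0393 -16.6019 194.2183]] [ 86.5779   7.7329 194.1861]
[0.5346 0.0861 0.006 ]
x-side [82.1496 -2.1361 -0.0374] -0.02599639196819421
x-side [82.6878 -3.1986 -0.0371] -0.038663129229331704
y-side [ 1.1967 50.2745 -0.0268] -0.023798281488478935
y-side [ 0.6584 51.337  -0.0271] -0.01282492681239293
board edge [  7.3602 238.935   -0.128 ] -0.030794455563386773
[[ 27.6297 -11.3369 -30.607 ]
 [ 28.1996  10.5941 -30.6187]
 [-27.9473  11.3672 -30.5928]
 [-28.2991 -11.08   -30.581 ]] [ -0.1043  -0.1139 -30.5999]
[array([ 36.0371, -20.5126,  51.3938]), array([36.4296, 18.3096, 51.3734])]
(array([ 0.536 ,  0.0876, -0.0422]), [np.float64(0.0016855114085334902), np.float64(0.0016855114085334495)])
```

>>> jog_arm --targets '[[[35, 3, 0], -0.03, -1], [[70, 6, 0], -0.03, -1], [[86, 7, 15], -0.03, -1], [[86, 7, 50], -0.03, -1], [[86, 7, 80], -0.03, -1], [[86, 7, 100], -0.03, -1], [[86, 7, 114], -0.03, -1], [[86, 7, 118], -0.03, -1], [[86, 7, 118], -0.03, -1], [[86, 7, 118], -0.03, -1], [[86, 7, 118], -0.03, -1]]'

```text
clock: 5.6
position: [0.5345, 0.087, 0.0831]
ee_rot: [2.118, 2.319, 0.001]
force: [-0.5, 0.1, -1.1]
width: 0.0351
finger_force: 62.5
```

```bash
python3 - <<'E'
from h import *
import pickle
st=robot.read_state();im=robot.capture("wrist")
s=robot.capture("scene");t=robot.capture("top")
a=cv2.resize(im[40:280,160:480],(800,600),interpolation=cv2.INTER_CUBIC)[:,:,::-1]
cv2.imwrite("pics/w3.png",a);pickle.dump(st,open("w3.pkl","wb"))
cv2.imwrite("pics/s3.png",s[:,:,::-1])
print(st["position"],st["width"],st["clock"],st["force"])
E
```

```text
[0.5345 0.087  0.0831] 0.03510758118827543 5.6 [-0.5096  0.1112 -1.0927]
```

View pics/w3.png

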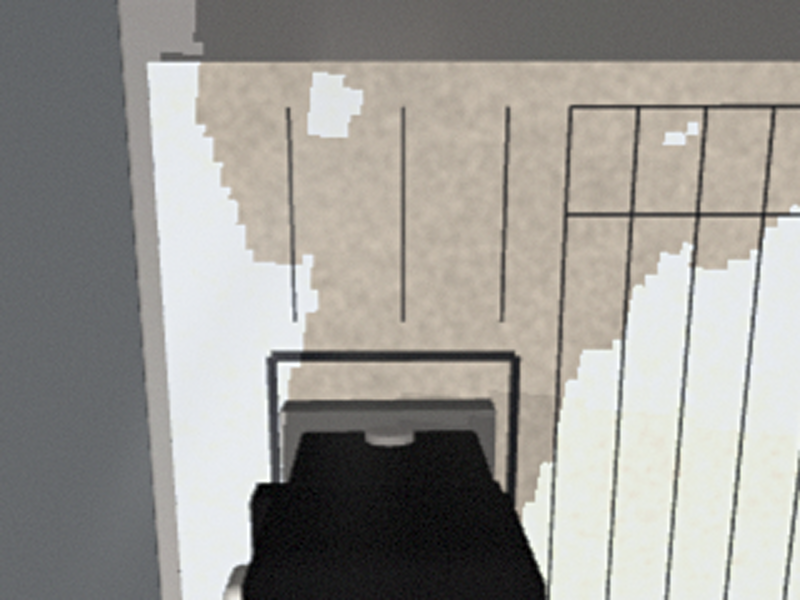

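The box's left-end corners are at crop (271,356) and (517,356). The bottom corners of the foot's end are at about (284,402) and (494,402), and the box sides run to (277,480) and (512,490).

```bash
python3 - <<'E'
from h import *
import pickle
st=pickle.load(open("w3.pkl","rb"));w=cam("wrist",st);M=R.from_rotvec(st["ee_rot"]).as_matrix()
T=lambda uv,z:M.T@(atz(w,(160+uv[0]/2.5,40+uv[1]/2.5),z)-st["position"])*1e3
for q in[(271,356),(517,356),(277,480),(512,490),(288,108),(570,106)]:print("box",q,T(q,.006))
z=st["position"][2]-.0614
for q in[(284,402),(494,402)]:print("foot bottom",T(q,z))
for q in[(284,410),(494,410)]:print("foot top",T(q,z+.01))
print("note edges",T((168,430),.006)-T((149,70),.006))
print(M[:,:2])
E
```

```text
box (271, 356) [ 40.1846 -25.2435  77.056 ]
box (517, 356) [40.0775 25.0226 77.1096]
box (277, 480) [ 13.8033 -24.9367  77.0507]
box (512, 490) [11.4734 24.8967 77.1034]
box (288, 108) [ 87.7489 -20.2616  77.0714]
box (570, 106) [88.0148 33.5721 77.1289]
foot bottom [ 33.9811 -21.2748  61.3846]
foot bottom [33.8917 19.0877 61.4276]
foot top [ 34.6391 -20.2853  51.3858]
foot top [34.5533 18.1797 51.4268]
note edges [-69.8175  -0.9838  -0.0159]
[[-0.0905  0.9959]
 [ 0.9959  0.0905]
 [ 0.0002  0.0011]]
```

>>> jog_arm --targets '[[[0, 1, 4], 0, -1], [[0, 1, 8], 0, -1], [[0, 1, 12], 0, -1], [[0, 1, 15], 0, -1], [[0, 1, 17], 0, -1], [[0, 1, 19], 0, -1], [[0, 1, 20], 0, -1], [[0, 1, 20], 0, -1], [[0, 1, 20], 0, -1]]'

```text
clock: 6.65
position: [0.5349, 0.0871, 0.0624]
ee_rot: [-2.118, -2.32, 0.0]
force: [-3.3, 0.7, 5.8]
width: 0.0353
finger_force: 63.4
```

```bash
python3 - <<'E'
from h import *
import pickle
st=robot.read_state();im=robot.capture("wrist")
a=cv2.resize(im[40:280,160:480],(800,600),interpolation=cv2.INTER_CUBIC)[:,:,::-1]
cv2.imwrite("pics/w4.png",a);pickle.dump(st,open("w4.pkl","wb"))
print(st["position"],st["width"],st["clock"],st["force"])
E
```

```text
[0.5349 0.0871 0.0624] 0.035283229445299345 6.65 [-3.3452  0.6594  5.8029]
```

View pics/w4.png

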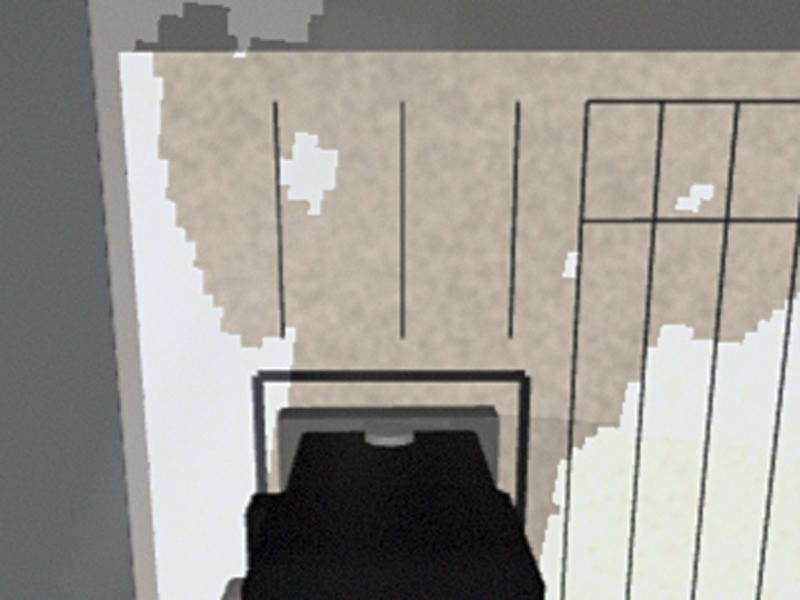

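The foot is on the paper, about 0.7 mm off in y and about 0 in x (box corners (259,377) and (525,377), foot (280,409) to (497,409)). Now I'll press.

>>> jog_arm --targets '[[[0, 0.5, 2], 0, -1], [[0, 0.5, 4], 0, -1], [[0, 0.5, 6], 0, -1], [[0, 0.5, 8], 0, -1], [[0, 0.5, 9], 0, -1], [[0, 0.5, 9], 0, -1], [[0, 0.5, 9], 0, -1]]'

```text
clock: 7.4
position: [0.5351, 0.0871, 0.0535]
ee_rot: [-2.118, -2.32, 0.001]
force: [-5.6, -0.6, 10.0]
width: 0.0349
finger_force: 64.2
```

>>> jog_arm --targets '[[[0, 0, 1], 0, -1], [[0, 0, 1.5], 0, -1], [[0, 0, 1.5], 0, -1], [[0, 0, 1.5], 0, -1]]'

```text
clock: 7.8
position: [0.535, 0.0872, 0.0524]
ee_rot: [-2.118, -2.32, 0.001]
force: [-8.1, -1.6, 20.0]
width: 0.035
finger_force: 65.3
```

The force jump from 10 to 20 N shows the stop is reached. I'll relieve the sideways force a little and check.

>>> jog_arm --targets '[[[0, -0.7, 0], 0, -1], [[0, -0.7, 0], 0, -1], [[0, -0.7, 0], 0, -1], [[0, -0.7, 0], 0, -1]]'

```text
clock: 8.2
position: [0.5349, 0.0871, 0.0524]
ee_rot: [2.118, 2.32, 0.0]
force: [-5.7, -0.8, 16.4]
width: 0.0351
finger_force: 64.7
```

```bash
python3 - <<'E'
from h import *
st=robot.read_state();im=robot.capture("wrist");s=robot.capture("scene")
a=cv2.resize(im[120:280,220:420],(400,320),interpolation=cv2.INTER_CUBIC)[:,:,::-1]
b=cv2.resize(s[230:350,300:450],(400,320),interpolation=cv2.INTER_CUBIC)[:,:,::-1]
cv2.imwrite("pics/w5.png",np.hstack([a,b]))
print(st["position"],st["width"],st["clock"],st["force"],st["torque"],st["dq"])
E
```

```text
[0.5349 0.0871 0.0524] 0.03505299313749767 8.2 [-5.7053 -0.8445 16.416 ] [-0.2158  1.0442 -0.0304] [-0.0022 -0.001   0.0024 -0.0004  0.001   0.0002  0.0004]
```

View pics/w5.png

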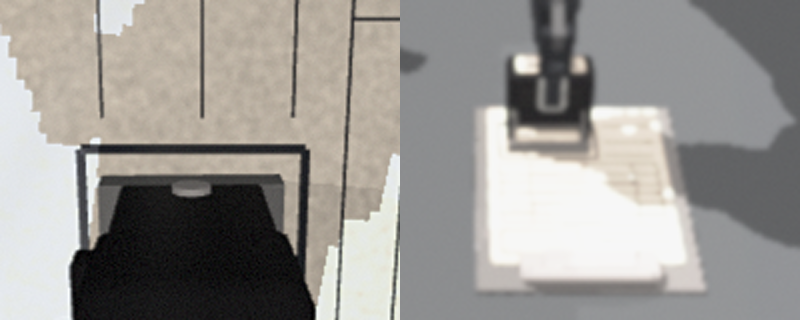

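```bash
python3 -c "
from station import robot
print(robot.job_done())"
```

```text
the job is handed in; nothing more can be done
None
```

I handed the job in at about 8 s with the stamp gripped and pressed home at about 17 N, standing square about 0.5 mm off the stamp box's centre with its front towards the note's lower edge; the verdict was not shown.

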